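Hold the yellow pen gauge on the marked spot of the sloping test plate

TASK

Lift the yellow pen gauge out of its compartment in the holder and press its spring nose lightly on the dot in the ring on the sloping test plate, the gauge square to the plate's face and the nose about half pushed in, never bottomed. Keep it there steadily for three seconds, and finish still gripping the gauge there: do not put it down or let go. Leave the other two gauges, the plate's slope and the other things on the bench as they are.

Things in the scene. Friction and masses are not known exactly. Their poses are not given: they have to be found in the camera images.
- gauge_yellow: yellow pen gauge (collar, band, cap yellow), 0.1 kg, nose down in one of the holder's compartments. Origin: centre of collar's underside, resting on holder's top; z from nose to cap, x and y normal to the grip's flats. Along z, mm: nose tip -58, barrel mouth -42, barrel 16 across to 0, collar 32 across 0 to 6, black square grip 20x20 from 6 to 70 (take it near 40), cap to 78. The one to use; its compartment varies
- tip_yellow (a point): tip of the yellow gauge's nose: the lowest point of the 6 mm thick round-ended spring rod; moves with the rod
- nose_yellow (a joint): how far the yellow gauge's nose is pushed in, m: 0 out (16 mm of rod shows), 0.007 half in (the green band of the rod next to the barrel just vanished, the white end still shows), 0.014 bottomed. Spring: about 0.8 N to start, then 0.4 N per mm (3.6 N half in)
- gauge_blue: blue pen gauge (collar, band, cap blue), 0.1 kg, nose down in one of the holder's compartments. Origin: centre of collar's underside, resting on holder's top; z from nose to cap, x and y normal to the grip's flats. Along z, mm: nose tip -58, barrel mouth -42, barrel 16 across to 0, collar 32 across 0 to 6, black square grip 20x20 from 6 to 70 (take it near 40), cap to 78
- gauge_red: red pen gauge (collar, band, cap red), 0.1 kg, nose down in one of the holder's compartments. Origin: centre of collar's underside, resting on holder's top; z from nose to cap, x and y normal to the grip's flats. Along z, mm: nose tip -58, barrel mouth -42, barrel 16 across to 0, collar 32 across 0 to 6, black square grip 20x20 from 6 to 70 (take it near 40), cap to 78
- holder: fixed grey holder, base 90x200 mm, three compartments in a row along its y, 60 mm apart, under a 14 mm aluminium plate whose top is 80 mm above the work surface, with a 19 mm hole over each. Origin: centre of underside. Gauges lift straight out; the neighbours leave room for fingers that close across the row (along x)
- stand: fixed grey inspection stand, base 140x170 mm, carrying the sloping test plate (116x140 mm); cheeks at both sides up to 55 mm high. Origin: centre of its underside; the plate's hinge is at its -x edge, 24 mm up, the plate rises towards +x
- test_plate (a joint): slope of the test plate above level, rad (0 level); clamped firm, it does not yield to a light push and is not to be moved
- spot (a point): the marked spot: small black dot in the middle of a black ring (18 mm inside, 24 mm outside) on the white face of the test plate. Origin on the face; z is the outward normal of the face, x runs up the slope, y along the hinge
- amber_bottle: amber glass bottle with black cap, 56 mm across, 111 mm tall, bystander; origin at the centre of its underside
- tape: yellow tape roll, 62 mm across, 25 mm tall, bystander; origin at the centre of its underside
- bench_timer: white digital bench timer, 62x66x21 mm, bystander; origin at the centre of its underside
- lab_book: dark blue spiral notebook, 75x105x10 mm, bystander; origin at the centre of its underside
- carton: white carton with green stripe, 66x100x50 mm, bystander; origin at the centre of its underside
- clear_bottle: clear bottle with red cap, 46 mm across, 91 mm tall, bystander; origin at the centre of its underside
Things that resemble listed ones, but are neither listed nor needed, are in the scene too. What is shaped like the gauge_yellow but turquoise is not meant.

How it is judged:
By the outcome, as a careful person would: the job done as asked, in the order asked, and still so for the second after the job is handed in, while the arm keeps its last pose, push and grip.
It also fails if it takes over 45 s, if anything falls off the work surface, if the arm or the gripper's body presses on something with over 40 N, if the wrist force passes 120 N, or if a joint passes its speed limit or range.

ROBOT

A 6-joint arm with a two-finger parallel gripper is mounted at the origin on a cart in front of the work surface, level with it; the furniture and walls round the work are solid. World frame = base frame: x ahead of the robot, y to its left, z up, the work surface at z = 0. Lengths are in m, angles in degrees, forces in N, time in s.
With the tool pointing down it reaches from about 0.3 to 0.75 m from the base axis. Payload 8.5 kg.
Tool frame: the origin (TCP) lies at the very end of the fingers, on their centre line; the grasp point (between the pads) lies 19 mm behind it; z points along the fingers, y is the line along which they close (so a half turn about z gives the same grasp; the last joint's range is limited). The gripper opens to 85 mm and grips with 20 to 120 N. Pads are 22 mm wide; open, the fingers measure 114 mm over their backs; the gripper's body (76 mm by 85 mm) begins 54 mm behind the grasp point. The pads swing forward as they close: fully open they stand 13 mm farther back than shut.
Start: joints at [-86.018, 21.807, 74.336, -0, 83.858, -12.336], TCP at [0.155, -0.528, 0.231] pointing down, gripper open.
Joint ranges: [-178.18, 178.18], [-50.72, 133.34], [12.68, 142.11], [-81.47, 261.47], [9.98, 163.14], [-165.26, 165.26]. Speed limits (degrees/s): [136.94, 136.94, 180, 180, 180, 180].

INTERFACE

Orientations are given as a 3x3 rotation matrix whose columns are the frame's x, y, z axes.
In Python, from rig import observe, cams, ticket gives the robot as it stands.
- The arm moves only by the tool move_arm, never from a script. Its arguments are lists of equal length, an entry for each row: "jaw": the finger opening in cm, from 0 to 8.54; "dp": the shift along the tool's x, y, z in cm, a list of three; "turn": the turn, a rotation vector about the tool's x, y, z in rad, a list of three. In form: {"jaw": [jaw, ...], "dp": [[tx, ty, tz], ...], "turn": [[wx, wy, wz], ...]}. A call has 1 to 12 rows; each row shifts and turns the commanded pose from where the row before left it, along the tool's axes as they then stand; what a row does not reach is not made up. A row lasts 1/12 s, in which the tool goes at most 41.7 mm and 7.16 degrees, less where a joint would pass 70% of its speed; a pose out of reach is approached as far as the arm can. A call is refused whole if a number of a shift passes 4.17 or a number of a turn 0.125, either way. A call with a gripper value outside its range is refused whole. The fingers move at their own pace and stop on an object; "force" is the grip in N (left out, the last holds). Time passes only in rows, so rows that do not move let the fingers close. It gives the time, the measured TCP pose, the force, the opening and the grip force at its end, in the units of the state.
- observe(): the state, without advancing time (a new reading comes with each control period).
- cams.get_image(name): name is "scene" or "top" or "wrist"; returns (picture, depth): 400x640x3 uint8, red, green, blue; 400x640 float32, m along the optical axis (not along the pixel's ray), 0 where there is no reading.
- cams.calibration(name): a dict with "vertical_fov" (degrees; the focal length in pixels is half the picture's height over the tangent of half this angle, whatever the lens; pixels are square), "cx", "cy" (the principal point, pixels), "view" (4x4, takes a point from world to camera coordinates); the wrist camera has in their place "tool_from_camera" (4x4, takes a point from camera to tool coordinates, whose origin is the TCP and whose axes are the flange's). Camera axes: x right, y up, looking along -z (the intrinsics and any distortion apply to the point x, -y, -z); pixel columns grow to the right and rows downward; lengths in m; the calibration is good to about 2 mm. The wrist camera is an equidistant fisheye: a pixel r from the principal point sees the ray r / f radians off the axis. A picture is of the moment at which its call begins: read the wrist's pose just before it. calibration takes no time and is no camera call.
- ticket.close_job(): hands the job in; it is judged then, once.
Trained networks look in the newest picture that a camera, given by its name, has taken for a name from the list of things; names that differ only in an ending like _2 or _b are one class to them, and where a whole thing is asked for, a point or a joint stands for the part that bears it (a point fixed in the world has none). Each returns a list of dicts, best first, with "p" (0 to 1); they miss things now and then, are a little off and sometimes report something else, mostly with a low value. They report only what shows in the picture. A call takes as long as a camera call. They do not tell look-alikes from the thing itself.
- cams.spot_in(camera, query): "box" ([centre column, centre row, width, height] as shares, 0 to 1, of the picture: columns of its width, rows of its height, round what is visible of it).
- cams.outline_of(camera, query): "mask" (400x640 bool, what is visible of it) and "box" ([centre column, centre row, width, height] as shares, 0 to 1, of the picture: columns of its width, rows of its height, round what is visible of it).
- cams.mark_of(camera, query): "location" ([column, row] as shares, 0 to 1, of the picture: columns of its width, rows of its height: a listed point, or the origin of a listed thing).
The state is a dict: "time_s": time; "q": joint angles; "qvel": joint speeds; "joint_efforts": joint torques, N m; "position": TCP position; "tool_rot": TCP orientation; "ft_force": force on the tool from outside, world axes, zero at the start; "wrist_torque": the same for the moment, N m; "grip_width": finger opening in m; "gripper_force": force on a finger pad.
Only numpy, scipy, OpenCV 4.12 (cv2) and the standard library are available. Lean on these libraries where they do the work, as an engineer would, in place of code of your own. Each camera call takes 0.05 s, during which the arm holds its last target. There are 200 camera calls.

## Working session

There is one attempt and no reset: what is moved stays moved. The work goes in short steps, Python scripts to look and compute and a tool call to move; the robot and the scene stay as the last step left them, time stands still between calls to the robot, and variables do not carry over. Pictures are saved under pics/ and viewed, at most 10 in all, crops included, and the job is handed in when it is done.

Besides the shell and the picture viewer there is one more tool, called after "Call:" as name(argument=value, ...), one argument or row to a line, values as JSON. move_arm: Moves the arm, as the interface text tells. Its arguments: {"type":"object","properties":{"jaw":{"type":"array","items":{"type":"number"}},"dp":{"type":"array","items":{"type":"array","items":{"type":"number"}}},"turn":{"type":"array","items":{"type":"array","items":{"type":"number"}}},"force":{"type":"number"}},"required":["jaw","dp","turn"]}

```bash
ls; mkdir -p pics
python3 - <<'E'
from rig import observe,cams
import cv2,numpy as np
s=observe();print(s['time_s'],s['position'],s['tool_rot'],s['grip_width'])
ims=[]
for n in('scene','top'):
    im,d=cams.get_image(n);np.savez(f'pics/{n}0.npz',im=im,d=d)
    cv2.imwrite(f'pics/{n}0.png',im[:,:,::-1])
    for q in('gauge_yellow','spot','holder','stand'):
        print(n,q,[(round(r['p'],2),np.round(np.array(r['location'])*[640,400],1)) for r in cams.mark_of(n,q)[:4]])
    print(cams.calibration(n))
print(cams.calibration('wrist'))
E
```

```text
pics
0.0 [ 0.15449942 -0.52753773  0.23071823] [[ 9.59721021e-01  2.80954713e-01 -1.06963094e-04]
 [ 2.80954568e-01 -9.59719972e-01  1.45115992e-03]
 [ 3.05055601e-04 -1.42276045e-03 -9.99998941e-01]] 0.0853560393525024
scene gauge_yellow [(0.82, array([261.1, 235.8])), (0.81, array([217. , 237.5]))]
scene spot [(0.67, array([326.6, 204.1]))]
scene holder [(0.98, array([277.9, 248.8]))]
scene stand [(0.6, array([336.3, 211.6])), (0.4, array([261.5, 235.4]))]
{'vertical_fov': 44.36478059183676, 'cx': 317.6073101757839, 'cy': 199.19608375324478, 'view': array([[-0.61492122, -0.78855669, -0.00708867,  0.27994104],
       [ 0.33517822, -0.26948954,  0.90279064, -0.26567067],
       [-0.71381192,  0.55276915,  0.43002187, -1.26043908],
       [ 0.        ,  0.        ,  0.        ,  1.        ]])}
top gauge_yellow [(0.57, array([244.6, 229.7])), (0.5, array([217.3, 201.4])), (0.41, array([216.7, 232.2]))]
top spot [(0.58, array([322.3, 202. ])), (0.56, array([375.2, 223.8]))]
top holder [(0.78, array([262.8, 225.1]))]
top stand [(0.85, array([323.2, 201.2])), (0.66, array([221.4, 184.9]))]
{'vertical_fov': 52.69694358819409, 'cx': 318.74635318003527, 'cy': 203.0162361822385, 'view': array([[-0.08302411, -0.99654031,  0.00379596, -0.0468749 ],
       [ 0.97521268, -0.08046211,  0.20612151, -0.52494553],
       [-0.20510296,  0.02081493,  0.97851904, -1.6060167 ],
       [ 0.        ,  0.        ,  0.        ,  1.        ]])}
{'vertical_fov': 65.70646984690485, 'cx': 317.69950651010043, 'cy': 199.6849255747735, 'tool_from_camera': array([[-4.53617507e-04,  9.58782101e-01,  2.84142000e-01,
         7.15229962e-02],
       [ 9.99999832e-01,  3.32615291e-04,  4.74100424e-04,
         8.81661042e-04],
       [ 3.60049026e-04,  2.84142168e-01, -9.58782091e-01,
        -1.44390256e-01],
       [ 0.00000000e+00,  0.00000000e+00,  0.00000000e+00,
         1.00000000e+00]])}
```

Run:
```python
import cv2
a=cv2.imread('pics/scene0.png');b=cv2.imread('pics/top0.png')
cv2.imwrite('pics/s1.png',cv2.resize(a[100:340,120:440],(800,600),interpolation=cv2.INTER_CUBIC))
cv2.imwrite('pics/t1.png',cv2.resize(b[110:310,170:430],(780,600),interpolation=cv2.INTER_CUBIC))
```

```text
(no output)
```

View pics/s1.png

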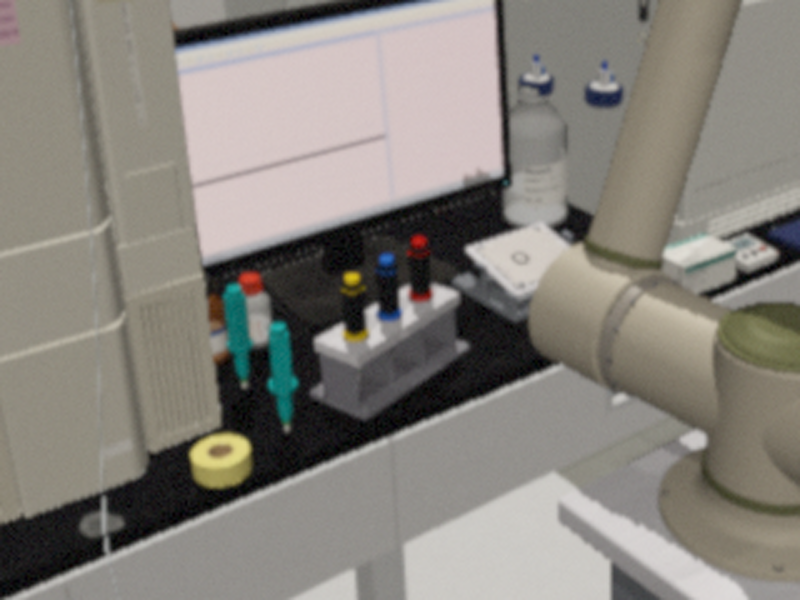

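View pics/t1.png

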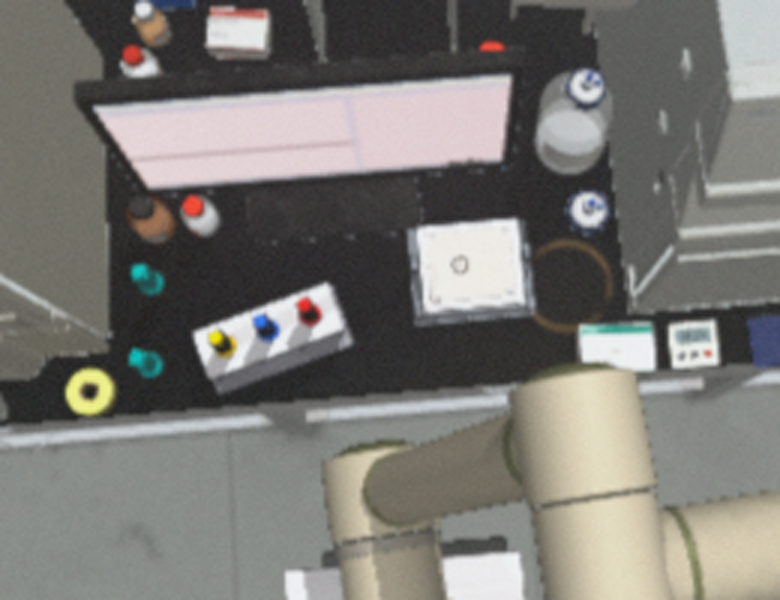

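The scene crop shows the yellow gauge at the left (+y) end of the row. In the top image it is near (243,224), with blue and red to its right and the turquoise look-alikes standing apart. The ring is near (323,198) in the top image. Next I'll measure with depth.

```bash
cat > h.py <<'E'
import numpy as np,cv2
from rig import observe,cams
def cal(n,s=None):
    c=cams.calibration(n);f=200/np.tan(np.radians(c['vertical_fov']/2))
    if n=='wrist':
        T=np.eye(4);T[:3,:3]=s['tool_rot'];T[:3,3]=s['position'];M=T@c['tool_from_camera']
    else: M=np.linalg.inv(c['view'])
    return f,c['cx'],c['cy'],M
def rays(n,uv,s=None):
    f,cx,cy,M=cal(n,s);uv=np.atleast_2d(uv).astype(float);a=(uv-[cx,cy])/f
    if n=='wrist':
        r=np.linalg.norm(a,axis=1,keepdims=True);a=a*np.tan(r)/np.maximum(r,1e-9)
    return M[:3,3],np.c_[a[:,0],-a[:,1],-np.ones(len(a))]@M[:3,:3].T   # scaled by depth
def cloud(n,d,s=None):
    v,u=np.mgrid[:400,:640];o,r=rays(n,np.c_[u.ravel(),v.ravel()],s)
    P=(o+r*d.ravel()[:,None]).reshape(400,640,3);P[d==0]=np.nan;return P
def proj(n,P,s=None):
    f,cx,cy,M=cal(n,s);p=(np.atleast_2d(P)-M[:3,3])@M[:3,:3];x=np.c_[p[:,0],-p[:,1]]/-p[:,2:]
    if n=='wrist':
        r=np.linalg.norm(x,axis=1,keepdims=True);x=x*np.arctan(r)/np.maximum(r,1e-9)
    return x*f+[cx,cy]
def tri(obs):
    A=np.zeros((3,3));b=np.zeros(3)
    for n,uv,s in obs:
        o,r=rays(n,uv,s);r=r[0]/np.linalg.norm(r[0]);Q=np.eye(3)-np.outer(r,r);A+=Q;b+=Q@o
    return np.linalg.solve(A,b)
def plane(P):
    for _ in range(8):
        c=np.median(P,0) if _==0 else P.mean(0);n=np.linalg.svd(P-c,full_matrices=False)[2][2];e=abs((P-c)@n);P=P[e<max(.0015,2*np.median(e))] if _<7 else P
    return c,n*np.sign(n[2]),e.std(),len(P)
E
python3 - <<'E'
from h import *
caps={}
for n in('top','scene'):
    z=np.load(f'pics/{n}0.npz');im,d=z['im'],z['d'];P=cloud(n,d)
    hsv=cv2.cvtColor(im,cv2.COLOR_RGB2HSV)
    for c,(lo,hi) in dict(yellow=(22,32),blue=(100,120),red=(174,180)).items():
        m=((hsv[...,0]>=lo)&(hsv[...,0]<=hi)&(hsv[...,1]>150)&(hsv[...,2]>70)).astype(np.uint8)
        k,l,st,ce=cv2.connectedComponentsWithStats(m)
        print(n,c,[(st[i,4],np.round(ce[i],1),np.round(np.nanmedian(P[l==i],0),3)) for i in range(1,k) if st[i,4]>5][:7])
z=np.load('pics/top0.npz');P=cloud('top',z['d']);W=z['im'].min(2)>120
r=P[195:255,225:300].reshape(-1,3);r=r[(r[:,2]>.07)&(r[:,2]<.09)]
print('holder',cv2.minAreaRect((r[:,:2]*1000).astype(np.float32)),np.median(r[:,2]),len(r))
m=np.zeros((400,640),bool);m[188:205,312:340]=1
print('plate',plane(P[m&W&~np.isnan(P[...,0])]))
z=np.load('pics/scene0.npz');P2=cloud('scene',z['d']);m=np.zeros((400,640),bool);m[196:212,315:340]=1
print('plate2',plane(P2[m&~np.isnan(P2[...,0])]))
print('spot tri',tri([('top',[322.8,198],None),('scene',[328.2,203.3],None)]), P[198,323],P2[203,328])
E
```

```text
top yellow [(np.int32(17), array([241.9, 222.4]), array([0.447, 0.21 , 0.156])), (np.int32(10), array([246. , 225.6]), array([0.441, 0.204, 0.09 ]))]
top blue [(np.int32(21), array([273.5,   2. ]), array([1.462, 0.039, 0.071])), (np.int32(14), array([245.3,   3.5]), array([1.438, 0.166, 0.104])), (np.int32(221), array([238.7,  20.3]), array([1.398, 0.206, 0.065])), (np.int32(11), array([256.6, 216.9]), array([0.463, 0.152, 0.159])), (np.int32(6), array([260.5, 220.3]), array([0.46 , 0.146, 0.089]))]
top red []
scene yellow [(np.int32(59), array([260.3, 212.4]), array([0.445, 0.211, 0.144])), (np.int32(26), array([261.8, 233.7]), array([0.437, 0.218, 0.085]))]
scene blue [(np.int32(32), array([303. ,  46.2]), array([ 1.347, -0.609,  0.432])), (np.int32(29), array([274.3, 203.4]), array([0.461, 0.152, 0.153])), (np.int32(18), array([275.4, 225.7]), array([0.456, 0.161, 0.085]))]
scene red []
holder ((463.0752258300781, 156.58895874023438), (68.06503295898438, 190.8011474609375), 15.724187850952148) 0.07970750370827318 642
plate (array([ 0.54759159, -0.12037786,  0.04919981]), array([-0.21096375,  0.00498083,  0.97748119]), np.float64(0.001179544199190034), 306)
plate2 (array([ 0.54285222, -0.1105613 ,  0.04603809]), array([-2.39901056e-01,  4.45708773e-04,  9.70797242e-01]), np.float64(0.0005059456150680486), 184)
spot tri [ 0.5396938 -0.1101421  0.0456841] [ 0.5410972  -0.10965608  0.04487389] [ 0.53921039 -0.11121544  0.04639638]
```

Call:
move_arm(
  jaw=[8.5, 8.5, 8.5, 8.5, 8.5, 8.5, 8.5, 8.5, 8.5, 8.5, 8.5, 8.5],
  dp=[
    [0, 0, -0.25],
    [0, 0, -0.25],
    [0, 0, -0.25],
    [0, 0, -0.25],
    [0, 0, -0.25],
    [0, 0, -0.25],
    [0, 0, -0.25],
    [0, 0, -0.25],
    [0, 0, -0.25],
    [0, 0, -0.25],
    [0, 0, -0.25],
    [0, 0, -0.25],
  ],
  turn=[
    [0, 0, -0.125],
    [0, 0, -0.125],
    [0, 0, -0.125],
    [0, 0, -0.125],
    [0, 0, -0.125],
    [0, 0, -0.125],
    [0, 0, -0.125],
    [0, 0, -0.125],
    [0, 0, -0.125],
    [0, 0, -0.125],
    [0, 0, -0.125],
    [0, 0, -0.125],
  ],
)

```text
time_s: 1.5
position: [0.1545, -0.5278, 0.2614]
tool_rot: [[-0.218, 0.976, -0.0], [0.976, 0.218, -0.0], [-0.0, -0.0, -1.0]]
ft_force: [-0.0, -0.0, 0.5]
grip_width: 0.085
gripper_force: 0.0
```

Call:
move_arm(
  jaw=[8.5, 8.5, 8.5, 8.5, 8.5, 8.5, 8.5, 8.5, 8.5, 8.5, 8.5, 8.5],
  dp=[
    [0, 0, 0],
    [2.64, 1.99, 0],
    [2.64, 1.99, 0],
    [2.64, 1.99, 0],
    [2.64, 1.99, 0],
    [2.64, 1.99, 0],
    [2.64, 1.99, 0],
    [2.64, 1.99, 0],
    [2.64, 1.99, 0],
    [2.64, 1.99, 0],
    [2.64, 1.99, 0],
    [2.64, 1.99, 0],
  ],
  turn=[
    [0, 0, -0.058],
    [0, 0, 0],
    [0, 0, 0],
    [0, 0, 0],
    [0, 0, 0],
    [0, 0, 0],
    [0, 0, 0],
    [0, 0, 0],
    [0, 0, 0],
    [0, 0, 0],
    [0, 0, 0],
    [0, 0, 0],
  ],
)

```text
time_s: 2.5
position: [0.2875, -0.1878, 0.2615]
tool_rot: [[-0.268, 0.963, 0.0], [0.963, 0.268, -0.001], [-0.001, 0.0, -1.0]]
ft_force: [0.1, -0.0, 0.4]
grip_width: 0.0853
gripper_force: 0.0
```

Call:
move_arm(
  jaw=[8.5, 8.5, 8.5, 8.5, 8.5, 8.5, 8.5, 8.5, 8.5, 8.5, 8.5, 8.5],
  dp=[
    [2.64, 1.99, 0],
    [2.64, 1.99, 0],
    [2.64, 1.99, 0],
    [2.64, 1.99, 0],
    [2.64, 1.99, 0],
    [2.64, 1.99, 0],
    [2.64, 1.99, 0],
    [2.64, 1.99, 0],
    [2.64, 1.99, 0],
    [2.64, 1.99, 0],
    [1.3, 1, 0],
    [0, 0, 0],
  ],
  turn=[
    [0, 0, 0],
    [0, 0, 0],
    [0, 0, 0],
    [0, 0, 0],
    [0, 0, 0],
    [0, 0, 0],
    [0, 0, 0],
    [0, 0, 0],
    [0, 0, 0],
    [0, 0, 0],
    [0, 0, 0],
    [0, 0, 0],
  ],
)

```text
time_s: 3.5
position: [0.4149, 0.1362, 0.2611]
tool_rot: [[-0.272, 0.962, 0.0], [0.962, 0.272, 0.001], [0.001, 0.0, -1.0]]
ft_force: [-1.1, 0.3, -0.2]
grip_width: 0.0853
gripper_force: 0.0
```

Call:
move_arm(
  jaw=[8.5, 8.5, 8.5, 8.5, 8.5],
  dp=[
    [2.1, 1.6, 0],
    [2.1, 1.6, 0],
    [2.1, 1.6, 0],
    [0, 0, 0],
    [0, 0, 0],
  ],
  turn=[
    [0, 0, 0],
    [0, 0, 0],
    [0, 0, 0],
    [0, 0, 0],
    [0, 0, 0],
  ],
)

```text
time_s: 3.92
position: [0.4435, 0.2073, 0.261]
tool_rot: [[-0.27, 0.963, -0.001], [0.963, 0.27, -0.0], [-0.0, -0.001, -1.0]]
ft_force: [-0.2, -0.9, 0.1]
grip_width: 0.0848
gripper_force: 0.0
```

Run:
```python
from h import *
import pickle
s=observe();print(s['time_s'],s['position'],s['tool_rot'].round(4).tolist())
im,d=cams.get_image('wrist');pickle.dump((s,im,d),open('pics/w1.pkl','wb'))
for q in('gauge_yellow','spot'):
    print(q,[(round(r['p'],2),np.round(np.array(r['location'])*[640,400],1)) for r in cams.mark_of('wrist',q)[:4]])
for a in np.array([[.445,.211,.158],[.445,.211,.086]]): print(proj('wrist',a,s))
cv2.imwrite('pics/w1.png',im[:,:,::-1])
```

```text
3.9167 [0.44351027 0.20730582 0.26103217] [[-0.2699, 0.9629, -0.0006], [0.9629, 0.2699, -0.0004], [-0.0002, -0.0007, -1.0]]
gauge_yellow [(0.75, array([340.1,  79.6])), (0.72, array([326.2, 175.5])), (0.7, array([430.8, 111.4]))]
spot []
[[321.64546161 193.87937357]]
[[320.90569509 175.75843832]]
```

View pics/w1.png

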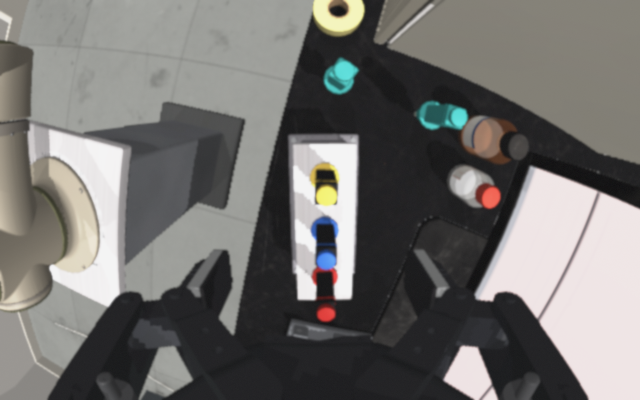

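The wrist image shows the yellow cap at (326,195) with its collar at (325,175). The row runs vertically and the grips look aligned with the holder. Next is a finer fix on the gauge.

Run:
```python
from h import *
import pickle
s,im,d=pickle.load(open('pics/w1.pkl','rb'))
hsv=cv2.cvtColor(im,cv2.COLOR_RGB2HSV);P=cloud('wrist',d,s)
m=(hsv[...,0]>=20)&(hsv[...,0]<=32)&(hsv[...,1]>130)&(hsv[...,2]>100)
m[:130]=0;m[230:]=0
top=m&(P[...,2]>.15);p=P[top];print('cap',top.sum(),p.mean(0),cv2.minEnclosingCircle((p[:,:2]*1000).astype(np.float32)))
u=np.argwhere(top)[:,::-1];c,r=cv2.minEnclosingCircle(u.astype(np.float32));print(c,r)
o,dr=rays('wrist',c,s);print('ray at .158',o+dr[0]*(.158-o[2])/dr[0][2])
h=P[130:320,285:365].reshape(-1,3);h=h[(h[:,2]>.074)&(h[:,2]<.086)]
print('holder',cv2.minAreaRect((h[:,:2]*1000).astype(np.float32)),np.median(h[:,2]))
cv2.imwrite('pics/w1c.png',cv2.resize(im[150:250,280:370,::-1],None,fx=6,fy=6,interpolation=cv2.INTER_CUBIC))
```

```text
cap 173 [0.44577532 0.2127966  0.15841828] ((449.3468322753906, 209.78897094726562), 9.686779022216797)
(326.0, 195.0) 10.816754341125488
ray at .158 [0.44874127 0.21104823 0.158     ]
holder ((465.62969970703125, 153.00607299804688), (66.7033462524414, 190.85940551757812), 15.836501121520996) 0.08173784128678341
```

View pics/w1c.png

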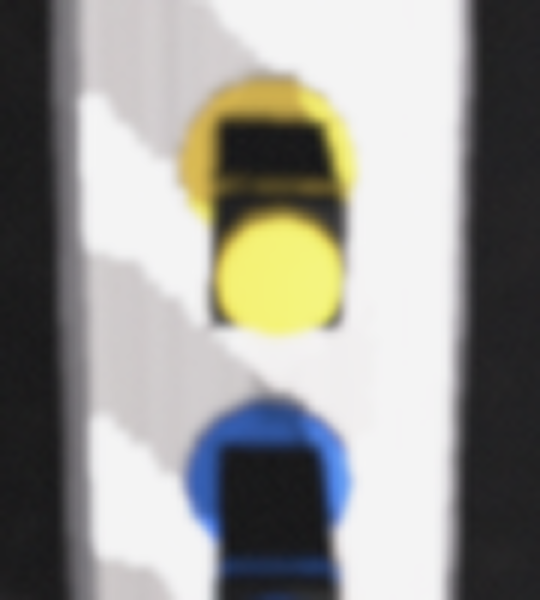

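Call:
move_arm(
  jaw=[5, 5, 5, 5, 5, 5, 5, 5, 5, 5, 5, 5],
  dp=[
    [0.26, 0.52, 0],
    [0, 0, 2],
    [0, 0, 2],
    [0, 0, 2],
    [0, 0, 2],
    [0, 0, 2],
    [0, 0, 2],
    [0, 0, 2],
    [0, 0, 1],
    [0, 0, 1],
    [0, 0, 0],
    [0, 0, 0],
  ],
  turn=[
    [0, 0, 0],
    [0, 0, 0],
    [0, 0, 0],
    [0, 0, 0],
    [0, 0, 0],
    [0, 0, 0],
    [0, 0, 0],
    [0, 0, 0],
    [0, 0, 0],
    [0, 0, 0],
    [0, 0, 0],
    [0, 0, 0],
  ],
  force=50,
)

```text
time_s: 5.07
position: [0.4481, 0.2108, 0.1014]
tool_rot: [[-0.268, 0.963, -0.0], [0.963, 0.268, -0.0], [0.0, -0.0, -1.0]]
ft_force: [-0.5, 0.3, 1.1]
grip_width: 0.0498
gripper_force: 0.0
```

Run:
```python
from h import *
s=observe();print(s['time_s'],s['position'],s['tool_rot'].round(4).tolist(),s['grip_width'],s['ft_force'])
im,d=cams.get_image('wrist')
cv2.imwrite('pics/w2.png',im[:,:,::-1])
```

```text
5.0667 [0.4480551  0.21082404 0.10142834] [[-0.268, 0.9634, -0.0004], [0.9634, 0.268, -0.0001], [0.0, -0.0004, -1.0]] 0.04978619117102785 [-0.47425676  0.27550793  1.08317957]
```

View pics/w2.png

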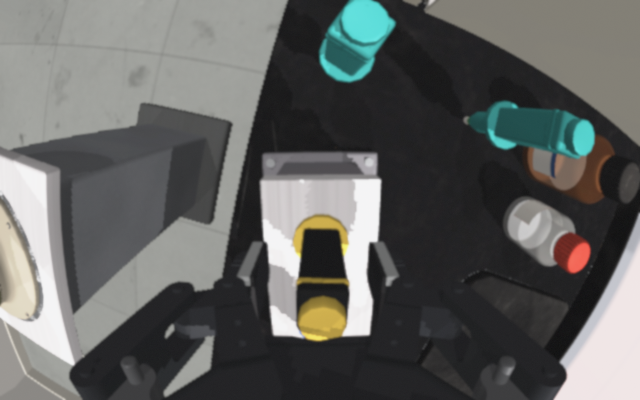

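The gauge sits centred between the open pads: grip at column 321, pads at 255 and 388. I'll close and lift.

Call:
move_arm(
  jaw=[1.5, 1.5, 1.5, 1.5, 1.5, 1.5, 1.5, 1.5, 1.5, 1.5],
  dp=[
    [0, 0, 0],
    [0, 0, 0],
    [0, 0, 0],
    [0, 0, 0],
    [0, 0, 0],
    [0, 0, 0],
    [0, 0, 0],
    [0, 0, 0],
    [0, 0, 0],
    [0, 0, 0],
  ],
  turn=[
    [0, 0, 0],
    [0, 0, 0],
    [0, 0, 0],
    [0, 0, 0],
    [0, 0, 0],
    [0, 0, 0],
    [0, 0, 0],
    [0, 0, 0],
    [0, 0, 0],
    [0, 0, 0],
  ],
  force=50,
)

```text
time_s: 5.95
position: [0.4482, 0.2112, 0.1019]
tool_rot: [[-0.269, 0.963, 0.001], [0.963, 0.269, 0.0], [-0.0, 0.001, -1.0]]
ft_force: [-0.5, 0.1, 6.3]
grip_width: 0.0194
gripper_force: 50.5
```

Call:
move_arm(
  jaw=[1.5, 1.5, 1.5, 1.5, 1.5, 1.5, 1.5, 1.5, 1.5, 1.5],
  dp=[
    [0, 0, -0.5],
    [0, 0, -1],
    [0, 0, -1],
    [0, 0, -1.5],
    [0, 0, -1.5],
    [0, 0, -1.5],
    [0, 0, -1.5],
    [0, 0, -1],
    [0, 0, -0.5],
    [0, 0, 0],
  ],
  turn=[
    [0, 0, 0],
    [0, 0, 0],
    [0, 0, 0],
    [0, 0, 0],
    [0, 0, 0],
    [0, 0, 0],
    [0, 0, 0],
    [0, 0, 0],
    [0, 0, 0],
    [0, 0, 0],
  ],
)

```text
time_s: 6.78
position: [0.4481, 0.2112, 0.2022]
tool_rot: [[-0.269, 0.963, 0.002], [0.963, 0.269, 0.0], [-0.0, 0.002, -1.0]]
ft_force: [0.4, 0.7, -0.6]
grip_width: 0.0191
gripper_force: 49.8
```

```bash
cat >> h.py <<'E'
from scipy.spatial.transform import Rotation as Ro
def plan(s,tcp,n):
    "tilt so tool z = -n with least turn, then shift to tcp (cm, tool axes after tilt)"
    R=s['tool_rot'];z=R[:,2];t=-np.asarray(n)/np.linalg.norm(n);ax=np.cross(z,t);an=np.arctan2(np.linalg.norm(ax),z@t)
    w=ax/max(np.linalg.norm(ax),1e-9)*an;R2=Ro.from_rotvec(w).as_matrix()@R
    return (R.T@w).round(4),((np.asarray(tcp)-s['position'])@R2*100).round(2),R2
E
python3 - <<'E'
from h import *
s=observe();s['position'][2]+=.08
n=np.array([-.225,0,.974]);sp=np.array([.540,-.110,.0457])
a=plan(s,sp+n*.16,n);print(a[0],a[1],s['q'])
E
```

```text
[-0.2171 -0.0609 -0.    ] [-31.92  -5.13   9.12] [ 1.15191706e+01  1.77450282e+01  8.57394010e+01  1.82692080e-04
  7.64269407e+01 -4.07122243e+00]
```

Call:
move_arm(
  jaw=[1.5, 1.5, 1.5, 1.5, 1.5, 1.5, 1.5, 1.5, 1.5, 1.5],
  dp=[
    [0, 0, -1.5],
    [0, 0, -2],
    [0, 0, -2],
    [0, 0, -1.5],
    [0, 0, -1],
    [0, 0, 0],
    [0, 0, 0],
    [0, 0, 0],
    [0, 0, 0],
    [0, 0, 0],
  ],
  turn=[
    [0, 0, 0],
    [0, 0, 0],
    [0, 0, 0],
    [0, 0, 0],
    [0, 0, 0],
    [-0.0543, -0.0152, 0],
    [-0.0543, -0.0152, 0],
    [-0.0543, -0.0152, 0],
    [-0.0543, -0.0152, 0],
    [0, 0, 0],
  ],
)

```text
time_s: 7.62
position: [0.4463, 0.2112, 0.2804]
tool_rot: [[-0.263, 0.939, 0.223], [0.963, 0.269, -0.0], [-0.061, 0.215, -0.975]]
ft_force: [0.6, -0.1, -1.0]
grip_width: 0.0191
gripper_force: 49.8
```

Call:
move_arm(
  jaw=[1.5, 1.5, 1.5, 1.5, 1.5, 1.5, 1.5, 1.5, 1.5, 1.5, 1.5, 1.5],
  dp=[
    [-2, -0.32, 0],
    [-3, -0.48, 0],
    [-3, -0.48, 0],
    [-3, -0.48, 0],
    [-3, -0.48, 0],
    [-3, -0.48, 0.5],
    [-3, -0.48, 0.5],
    [-3, -0.48, 1],
    [-3, -0.48, 1],
    [-3, -0.48, 1.5],
    [-2.9, -0.46, 1.5],
    [0, 0, 0],
  ],
  turn=[
    [0, 0, 0],
    [0, 0, 0],
    [0, 0, 0],
    [0, 0, 0],
    [0, 0, 0],
    [0, 0, 0],
    [0, 0, 0],
    [0, 0, 0],
    [0, 0, 0],
    [0, 0, 0],
    [0, 0, 0],
    [0, 0, 0],
  ],
)

```text
time_s: 8.62
position: [0.497, -0.114, 0.2277]
tool_rot: [[-0.258, 0.941, 0.218], [0.964, 0.264, 0.001], [-0.056, 0.211, -0.976]]
ft_force: [-2.2, 0.2, -0.9]
grip_width: 0.0195
gripper_force: 49.8
```

Call:
move_arm(
  jaw=[1.5, 1.5, 1.5, 1.5, 1.5, 1.5],
  dp=[
    [0, 0, 1],
    [0, 0, 1],
    [0, 0, 1],
    [0, 0, 0],
    [0, 0, 0],
    [0, 0, 0],
  ],
  turn=[
    [0, 0, 0],
    [0, 0, 0],
    [0, 0, 0],
    [0, 0, 0],
    [0, 0, 0],
    [0, 0, 0],
  ],
)

```text
time_s: 9.12
position: [0.5038, -0.1098, 0.2022]
tool_rot: [[-0.262, 0.939, 0.224], [0.963, 0.269, 0.0], [-0.06, 0.215, -0.975]]
ft_force: [-1.5, -0.7, -1.2]
grip_width: 0.0194
gripper_force: 49.8
```

Run:
```python
from h import *
import pickle
s=observe();print(s['time_s'],s['position'],s['tool_rot'].round(4).tolist(),s['ft_force'])
D={}
for n in('wrist','scene','top'):
    im,d=cams.get_image(n);D[n]=(im,d)
    for q in('tip_yellow','spot'):
        print(n,q,[(round(r['p'],2),np.round(np.array(r['location'])*[640,400],1)) for r in cams.mark_of(n,q)[:4]])
pickle.dump((s,D),open('pics/o3.pkl','wb'))
R=s['tool_rot']
for n in D: print(n,'exp tip',proj(n,s['position']+.079*R[:,2],s),'exp spot',proj(n,[.540,-.110,.0457],s))
a=cv2.resize(D['scene'][0][130:250,260:420],(800,600),interpolation=cv2.INTER_CUBIC)
cv2.imwrite('pics/s3.png',a[...,::-1])
cv2.imwrite('pics/w3.png',D['wrist'][0][...,::-1])
```

```text
9.1167 [ 0.50380847 -0.10975515  0.20222329] [[-0.2621, 0.9388, 0.2235], [0.9632, 0.2689, 0.0001], [-0.06, 0.2153, -0.9747]] [-1.47625804 -0.73131241 -1.16249142]
wrist tip_yellow []
wrist spot [(0.64, array([320. , 184.1]))]
scene tip_yellow [(0.42, array([209. , 285.8]))]
scene spot [(0.38, array([328.6, 203.4]))]
top tip_yellow [(0.53, array([204., 242.]))]
top spot [(0.6, array([260.7, 220.9])), (0.58, array([323.1, 201.1]))]
wrist exp tip [[318.17823127 206.16912245]] exp spot [[318.33160199 181.9903236 ]]
scene exp tip [[331.05078688 183.71680701]] exp spot [[327.58041103 203.20064721]]
top exp tip [[323.73366073 198.39291183]] exp spot [[323.10799062 198.2072413 ]]
```

View pics/w3.png

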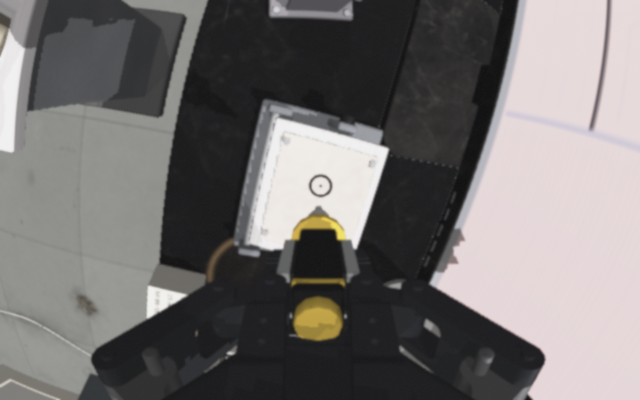

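View pics/s3.png

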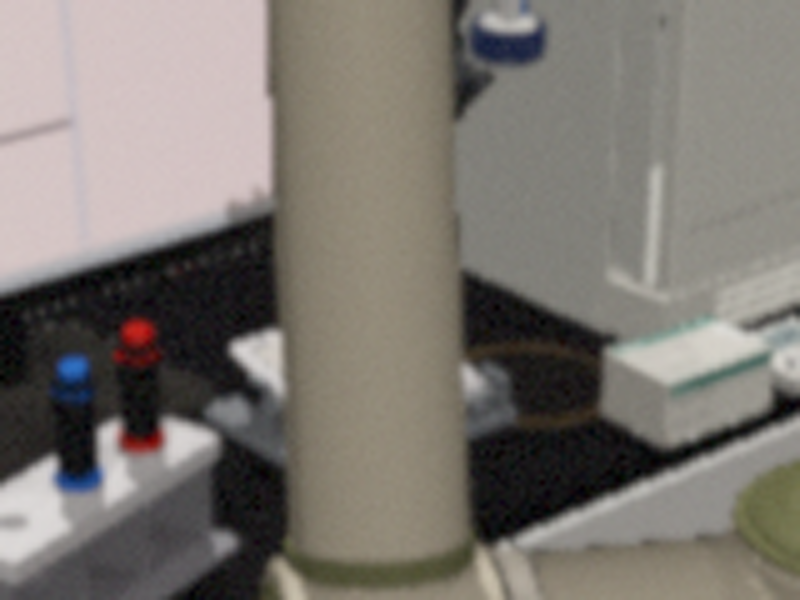

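The ring shows at (320,186) in the wrist image and the nose tip at about (318,207), which matches an on-axis gauge. The scene view is blocked by the arm. I'll fit the plate from wrist depth.

Run:
```python
from h import *
import pickle
s,D=pickle.load(open('pics/o3.pkl','rb'));im,d=D['wrist'];P=cloud('wrist',d,s)
g=cv2.cvtColor(im,cv2.COLOR_RGB2GRAY)
m=np.zeros((400,640),np.uint8);cv2.fillPoly(m,[np.array([[290,140],[370,158],[352,228],[346,228],[335,212],[300,212],[285,225],[268,225]])],1)
m=(m>0)&(g>150)&(d>0)
c,n,e,k=plane(P[m]);print('plane',c,n,e,k,'slope',np.degrees(np.arccos(n[2])),'yaw',np.degrees(np.arctan2(-n[1],-n[0])))
# ring
b=((g<110)&(np.hypot(*(np.indices((400,640))-np.array([185,320])[:,None,None]))<18)).astype(np.uint8)
k,l,st,ce=cv2.connectedComponentsWithStats(b);print([(st[i].tolist(),ce[i].round(2)) for i in range(1,k)])
cn=max(cv2.findContours(b,cv2.RETR_EXTERNAL,cv2.CHAIN_APPROX_NONE)[0],key=len);el=cv2.fitEllipse(cn);print(el)
o,r=rays('wrist',el[0],s);sp=o+r[0]*((c-o)@n)/(r[0]@n);print('spot',sp)
f,_,_,_=cal('wrist');print('ring dia mm',2*np.mean(el[1])/2/f*np.linalg.norm(sp-o)*1000)
# table depth check
t=P[100:200,170:235];print('table z',np.nanmedian(t[...,2]))
# plate edges
q=P[m|((g>150)&(abs((P-c)@n)<.004))];print(cv2.minAreaRect((q[:,:2]*1000).astype(np.float32)))
hi=[np.array(x) for x in (D['top'][1],)]
print('tip exp',s['position']+.079*s['tool_rot'][:,2])
# tip patch
for v in range(198,214,2): print(v,[int(x) for x in g[v,306:332:2]])
```

```text
plane [ 0.53997347 -0.1109475   0.04864363] [-0.25140764 -0.00349799  0.96787497] 0.0003578370543045284 5500 slope 14.562264983389248 yaw 0.7971391228056223
[([316, 176, 1, 1, 1], array([316., 176.])), ([323, 176, 8, 8, 10], array([327.1, 178.8])), ([311, 179, 2, 3, 3], array([311.33, 180.  ])), ([310, 183, 1, 6, 6], array([310. , 185.5])), ([327, 191, 3, 3, 3], array([328., 192.]))]
((326.48773193359375, 179.5236358642578), (3.074725389480591, 9.902015686035156), 138.18441772460938)
spot [ 0.54610527 -0.10467391  0.05025905]Traceback (most recent call last):
  File "<stdin>", line 13, in <module>
  File "h.py", line 6, in cal
    T=np.eye(4);T[:3,:3]=s['tool_rot'];T[:3,3]=s['position'];M=T@c['tool_from_camera']
                         ~^^^^^^^^^^^^
TypeError: 'NoneType' object is not subscriptable
```

Run:
```python
from h import *
import pickle
s,D=pickle.load(open('pics/o3.pkl','rb'));im,d=D['wrist'];P=cloud('wrist',d,s)
g=cv2.cvtColor(im,cv2.COLOR_RGB2GRAY)
c=np.array([ 0.53997347,-0.1109475,0.04864363]);n=np.array([-0.25140764,-0.00349799,0.96787497])
rr=np.hypot(*(np.indices((400,640))-np.array([185.5,320])[:,None,None]))
for th in(140,170,190):
    b=((g<th)&(rr<17)).astype(np.uint8);k,l,st,ce=cv2.connectedComponentsWithStats(b)
    print(th,[(st[i].tolist(),ce[i].round(2)) for i in range(1,k) if st[i,4]>2])
    if th>140:
        cn=max(cv2.findContours(b,cv2.RETR_EXTERNAL,cv2.CHAIN_APPROX_NONE)[0],key=len);el=cv2.fitEllipse(cn);print(el)
o,r=rays('wrist',el[0],s);sp=o+r[0]*((c-o)@n)/(r[0]@n);print('spot',sp)
f=cal('wrist',s)[0];print('ring dia mm',np.mean(el[1])/f*np.linalg.norm(sp-o)*1000)
t=P[100:200,190:235];print('table z',np.nanmedian(t[...,2]))
print('tip exp',s['position']+.079*s['tool_rot'][:,2])
for v in range(198,216,2): print(v,[int(x) for x in g[v,304:334:2]])
```

```text
140 [([309, 175, 23, 22, 116], array([320.52, 184.76]))]
170 [([309, 174, 23, 23, 173], array([320.17, 185.42]))]
((320.1092529296875, 185.27011108398438), (21.85028839111328, 22.49611473083496), 110.39181518554688)
190 [([308, 174, 25, 24, 223], array([320.43, 185.2 ])), ([320, 185, 2, 2, 4], array([320.5, 185.5]))]
((320.2477111816406, 185.2849884033203), (22.660470962524414, 23.404266357421875), 99.96086883544922)
spot [ 0.54186028 -0.11209769  0.04912958]
ring dia mm 23.135964126848535
table z 0.0017599455147954135
tip exp [ 0.52146561 -0.10974465  0.12522183]
198 [233, 233, 234, 234, 234, 232, 229, 223, 221, 224, 230, 234, 235, 234, 234]
200 [233, 232, 232, 233, 232, 232, 232, 232, 233, 233, 234, 234, 235, 234, 234]
202 [233, 232, 232, 232, 232, 232, 233, 233, 234, 234, 234, 235, 234, 234, 234]
204 [233, 232, 233, 233, 233, 232, 228, 225, 227, 233, 234, 234, 235, 234, 235]
206 [233, 234, 233, 234, 234, 225, 180, 157, 170, 225, 234, 235, 234, 234, 234]
208 [233, 234, 234, 234, 232, 205, 122, 108, 120, 193, 230, 234, 234, 233, 233]
210 [234, 234, 234, 231, 205, 148, 110, 112, 112, 135, 188, 227, 233, 233, 233]
212 [235, 234, 230, 198, 132, 109, 108, 111, 113, 112, 125, 182, 226, 232, 233]
214 [235, 232, 198, 128, 104, 103, 103, 105, 106, 106, 108, 126, 187, 229, 233]
```

Run:
```python
from h import *
import pickle
s,D=pickle.load(open('pics/o3.pkl','rb'));im,d=D['wrist'];P=cloud('wrist',d,s)
g=cv2.cvtColor(im,cv2.COLOR_RGB2GRAY);hsv=cv2.cvtColor(im,cv2.COLOR_RGB2HSV)
R=s['tool_rot'];T=lambda p:(p-s['position'])@R
# table plane check
q=P[60:160,190:260][(g[60:160,190:260]<60)&(P[60:160,190:260,2]<.012)];print('table n',plane(q)[1:],len(q))
s1,i1,d1=pickle.load(open('pics/w1.pkl','rb'));P1=cloud('wrist',d1,s1);q=P1[140:300,290:358].reshape(-1,3);q=q[abs(q[:,2]-.0817)<.004];print('holder n',plane(q))
m=((hsv[...,0]>=18)&(hsv[...,0]<=32)&(hsv[...,1]>130)&(hsv[...,2]>60)).astype(np.uint8)
k,l,st,ce=cv2.connectedComponentsWithStats(m)
for i in range(1,k):
    if st[i,4]>20: print(st[i],ce[i].round(1),T(np.nanmedian(P[l==i],0)).round(4))
for nm,z in(('captop',-.056),('collartop',.016),('collarbot',.022),('mouth',.064),('tip',.080)):
    for dx in(0,.002): print(nm,dx,proj('wrist',s['position']+R@[dx,0,z],s).round(1))
a=cv2.resize(im[165:350,270:370],None,fx=3.2,fy=3.2,interpolation=cv2.INTER_CUBIC);cv2.imwrite('pics/w3c.png',a[...,::-1])
```

```text
table n (array([ 5.03963510e-04, -7.79631992e-04,  9.99999569e-01]), np.float64(0.00038340871674895404), 6281) 6674
holder n (array([0.46168196, 0.16621261, 0.0817819 ]), array([ 1.54219149e-03, -2.20026534e-05,  9.99998811e-01]), np.float64(0.00036435446680160356), 5926)
[293 215  51  26 656] [318.4 226.2] [ 0.0102 -0.0003  0.0137]
[291 278  54   9 327] [318.  280.8] [ 0.0087 -0.0002 -0.0424]
[ 293  296   50   45 1805] [317.6 318.9] [ 0.002  -0.0003 -0.0574]
captop 0 [[318.4 320.5]]
captop 0.002 [[318.4 316.2]]
collartop 0 [[318.2 240. ]]
collartop 0.002 [[318.2 236.7]]
collarbot 0 [[318.2 235.8]]
collarbot 0.002 [[318.2 232.6]]
mouth 0 [[318.2 212.6]]
mouth 0.002 [[318.2 209.9]]
tip 0 [[318.2 205.8]]
tip 0.002 [[318.2 203.3]]
```

View pics/w3c.png

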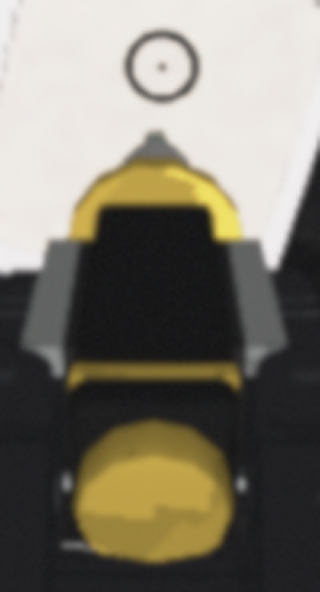

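Run:
```python
from h import *
import pickle
s,D=pickle.load(open('pics/o3.pkl','rb'));im=D['wrist'][0];R=s['tool_rot']
a=np.linspace(0,2*np.pi,73)
def ring(r,z,dx=0):return proj('wrist',s['position']+(R@np.c_[dx+r*np.cos(a),r*np.sin(a),0*a+z].T).T,s)
for nm,r,z in(('captop r8',.008,-.056),('captop r10',.01,-.056),('collar top',.016,.016),('collar bot',.016,.022),('mouth',.008,.064),('rod mouth',.003,.064),('rod near tip',.003,.077)):
    q=ring(r,z);print(nm,'rows',q[:,1].min().round(1),q[:,1].max().round(1),'cols',q[:,0].min().round(1),q[:,0].max().round(1))
v=im[195:232,318].astype(int);print([(195+i,*x) for i,x in enumerate(v.tolist())])
```

```text
captop r8 rows 302.7 336.8 cols 296.0 340.8
captop r10 rows 298.0 340.6 cols 290.5 346.3
collar top rows 213.2 264.8 cols 290.0 346.5
collar bot rows 209.8 260.1 cols 290.9 345.6
mouth rows 201.8 223.1 cols 306.9 329.4
rod mouth rows 208.6 216.5 cols 314.0 322.4
rod near tip rows 203.2 210.8 cols 314.2 322.2
[(195, 119, 115, 112), (196, 147, 142, 138), (197, 201, 193, 187), (198, 228, 222, 218), (199, 235, 230, 225), (200, 236, 231, 227), (201, 236, 232, 227), (202, 237, 232, 228), (203, 236, 231, 227), (204, 230, 224, 219), (205, 205, 198, 190), (206, 160, 157, 150), (207, 123, 124, 116), (208, 105, 110, 103), (209, 109, 110, 108), (210, 113, 112, 111), (211, 113, 111, 111), (212, 113, 110, 108), (213, 113, 107, 96), (214, 117, 105, 77), (215, 123, 106, 58), (216, 135, 115, 53), (217, 160, 136, 61), (218, 180, 154, 69), (219, 189, 161, 72), (220, 190, 162, 72), (221, 191, 163, 73), (222, 190, 162, 72), (223, 190, 161, 72), (224, 191, 162, 72), (225, 191, 161, 72), (226, 189, 160, 72), (227, 173, 147, 66), (228, 135, 115, 54), (229, 83, 71, 37), (230, 43, 39, 28), (231, 27, 26, 26)]
```

Run:
```python
from h import *
s=observe();n=np.array([-0.2514,-0.0035,0.9679]);sp=np.array([.5412,-.1118,.0474])
a=plan(s,sp+n*.090,n);print(a[0],a[1])
import pickle
s,D=pickle.load(open('pics/o3.pkl','rb'));R=s['tool_rot']
for nm,p in dict(padedge0=[.011,.0100,0],padedge_m=[.011,-.01,0],gripcollar=[.010,0,.016],bandtop=[.010,0,-.044],capfront=[.008,0,-.048]).items(): print(nm,proj('wrist',s['position']+R@p,s).round(1))
```

```text
[-0.0284 -0.0041  0.    ] [-0.18 -0.31  6.9 ]
padedge0 [[338.1 232.8]]
padedge_m [[298.5 232.8]]
gripcollar [[318.3 223.4]]
bandtop [[318.4 280. ]]
capfront [[318.4 290.2]]
```

Call:
move_arm(
  jaw=[1.5, 1.5, 1.5, 1.5, 1.5, 1.5, 1.5, 1.5, 1.5],
  dp=[
    [0, 0, 0],
    [0, -0.34, 1],
    [0, 0, 1.5],
    [0, 0, 1.5],
    [0, 0, 1.5],
    [0, 0, 1],
    [0, 0, 0.4],
    [0, 0, 0],
    [0, 0, 0],
  ],
  turn=[
    [-0.0284, -0.0041, 0],
    [0, 0, 0],
    [0, 0, 0],
    [0, 0, 0],
    [0, 0, 0],
    [0, 0, 0],
    [0, 0, 0],
    [0, 0, 0],
    [0, 0, 0],
  ],
)

```text
time_s: 10.32
position: [0.518, -0.1106, 0.1347]
tool_rot: [[-0.261, 0.932, 0.252], [0.963, 0.269, 0.003], [-0.065, 0.243, -0.968]]
ft_force: [0.0, -0.3, -0.1]
grip_width: 0.0197
gripper_force: 49.8
```

Run:
```python
from h import *
import pickle
s=observe();R=s['tool_rot'];print(s['time_s'],s['position'],R.round(4).tolist(),s['ft_force'],np.degrees(np.arccos(-R[2,2])))
D={n:cams.get_image(n) for n in('wrist','top')}
pickle.dump((s,D),open('pics/o4.pkl','wb'));im,d=D['wrist'];P=cloud('wrist',d,s);g=im.max(2)
b=(P-s['position'])@R
m=np.zeros((400,640),bool);m[100:205,280:370]=1
c,n,e,k=plane(P[m&(g>150)&(d>0)]);print('plane',c,n,e,k,'err deg',np.degrees(np.arccos(np.clip(-n@R[:,2],-1,1))),'dist TCP',(s['position']-c)@n)
for nm,z in(('tip',.080),('face',.090)): print(nm,proj('wrist',s['position']+R@[0,0,z],s).round(1))
cv2.imwrite('pics/w4c.png',cv2.resize(im[140:300,230:410,::-1],None,fx=3.7,fy=3.7,interpolation=cv2.INTER_CUBIC))
```

```text
10.3167 [ 0.51797529 -0.11059488  0.13465058] [[-0.2609, 0.932, 0.2517], [0.9632, 0.2687, 0.0033], [-0.0645, 0.2433, -0.9678]] [ 0.00919326 -0.25378752 -0.06306031] 14.577349301801211
plane [ 0.53723445 -0.08204535  0.0474214 ] [-0.24684645  0.05377016  0.96756168] 0.0003852381948275688 5030 err deg 3.2825527607282377 dist TCP 0.08761855905459046
tip [[318.1 205.8]]
face [[318.1 201.9]]
```

View pics/w4c.png

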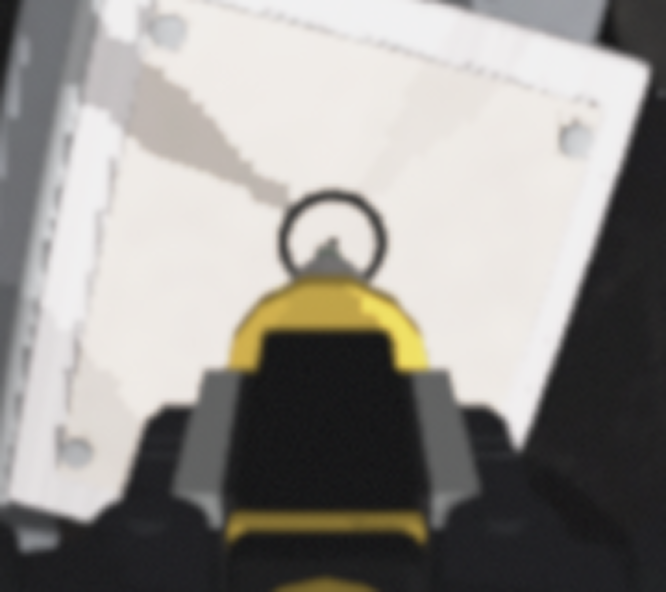

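Run:
```python
from h import *
import pickle
from scipy.optimize import least_squares
s,D=pickle.load(open('pics/o4.pkl','rb'));im,d=D['wrist'];P=cloud('wrist',d,s);R=s['tool_rot'];g=cv2.cvtColor(im,cv2.COLOR_RGB2GRAY).astype(float)
m=np.zeros((400,640),bool);m[165:212,270:365]=1
rr=np.hypot(*(np.indices((400,640))-np.array([205,320])[:,None,None]))
c,n,e,k=plane(P[m&(g>150)&(d>0)&(rr>18)]);print('plane',c,n,e,k,'err deg',np.degrees(np.arccos(np.clip(-n@R[:,2],-1,1))),'dist TCP',(s['position']-c)@n)
# ring: darkest point along radial lines over upper arc, ring mid radius 10.5 mm in tool xy at plane depth
pts=[]
for a in np.radians(np.arange(-200,25,8)):
    r=np.arange(9,19,.25);u=320+r*np.cos(a);v=205+r*np.sin(a)
    I=cv2.remap(g.astype(np.float32),u.astype(np.float32)[None],v.astype(np.float32)[None],cv2.INTER_LINEAR)[0]
    w=np.clip(190-I,0,None)
    if I.min()<130: q=(w*r).sum()/w.sum();pts.append((320+q*np.cos(a),205+q*np.sin(a)))
pts=np.array(pts);o,r=rays('wrist',pts,s)
t=((c-o)@n)/(r@n);X=(o+r*t[:,None]-s['position'])@R
f=least_squares(lambda p:np.hypot(X[:,0]-p[0],X[:,1]-p[1])-p[2],[0,0,.0105],loss='soft_l1',f_scale=.0005);print('ring centre tool mm',f.x*1000,X[:,2].mean(),len(pts),'rms',f.fun.std()*1000)
print('centre px',proj('wrist',s['position']+R@[f.x[0],f.x[1],X[:,2].mean()],s))
for v in range(200,218,2):
    x=np.arange(300,341);w=np.clip(200-g[v,300:341],0,None);w[rr[v,300:341]>11]=0
    print(v,(w*x).sum()/max(w.sum(),1),(w>40).sum(),im[v,320])
# collar symmetric columns
hsv=cv2.cvtColor(im,cv2.COLOR_RGB2HSV);y=(hsv[...,0]>=18)&(hsv[...,0]<=32)&(hsv[...,1]>120)
for v in(222,226,230,234): q=np.flatnonzero(y[v,280:360])+280;print(v,q.min(),q.max(),(q.min()+q.max())/2)
```

```text
plane [ 0.53547504 -0.0975864   0.04745518] [-0.25051642 -0.0037252   0.96810518] 0.00035049193625033326 3622 err deg 0.07201275967038993 dist TCP 0.08884675340906688
ring centre tool mm [-2.28659572  0.94861807 10.46811543] 0.0888464096014427 29 rms 0.09477285037195772
centre px [[319.30584053 205.13344329]]
200 329.0 0 [237 232 228]
202 330.0 0 [234 229 224]
204 319.63235294117646 0 [175 168 162]
206 318.6082474226804 4 [139 136 131]
208 318.427027027027 7 [118 121 114]
210 318.2294264339152 9 [113 112 111]
212 318.6587947882736 14 [114 112 109]
214 319.8451290591174 13 [118 107  77]
216 320.0 1 [144 123  57]
222 300 336 318.0
226 297 339 318.0
230 294 342 318.0
234 293 343 318.0
```

The gauge is square to the plate within 0.1°. The ring centre is at (319.3,205.1), so I need about +1 mm along tool y and almost nothing in x. I'll correct that and approach.

Call:
move_arm(
  jaw=[1.5, 1.5, 1.5, 1.5, 1.5, 1.5, 1.5, 1.5],
  dp=[
    [0, 0.1, 0.2],
    [0, 0, 0.2],
    [0, 0, 0.2],
    [0, 0, 0.1],
    [0, 0, 0],
    [0, 0, 0],
    [0, 0, 0],
    [0, 0, 0],
  ],
  turn=[
    [0, 0, 0],
    [0, 0, 0],
    [0, 0, 0],
    [0, 0, 0],
    [0, 0, 0],
    [0, 0, 0],
    [0, 0, 0],
    [0, 0, 0],
  ],
)

```text
time_s: 11.08
position: [0.5205, -0.1102, 0.1278]
tool_rot: [[-0.261, 0.932, 0.251], [0.963, 0.269, 0.003], [-0.064, 0.243, -0.968]]
ft_force: [-0.7, -0.1, 0.2]
grip_width: 0.0192
gripper_force: 49.8
```

```bash
cat >> h.py <<'E'
def look(tag):
    "state, mean normal force over camera ticks, ring centre in tool mm"
    import pickle
    n=np.array([-.2505,-.0037,.9681]);F=[];p=[]
    for i in range(6):
        s=observe();F.append(s['ft_force']@n);p.append(s['position']);im,d=cams.get_image('wrist')
    R=s['tool_rot'];P=cloud('wrist',d,s);g=cv2.cvtColor(im,cv2.COLOR_RGB2GRAY).astype(np.float32)
    pickle.dump((s,im,d),open(f'pics/{tag}.pkl','wb'))
    p=np.mean(p,0);print(s['time_s'],'pos',p.round(5),'Fn',np.mean(F).round(2),np.std(F).round(2),'F',s['ft_force'].round(1),'height',(p-[.5357,-.0976,.0458])@n)
    print('tilt err deg',np.degrees(np.arccos(-n@R[:,2])).round(2))
    return s,im,g,P
E
python3 - <<'E'
from h import *
s,im,g,P=look('o5')
for v in range(196,216): print(v,[int(x) for x in g[v,306:334]])
E
```

```text
11.3333 pos [ 0.52052 -0.11024  0.12777] Fn -0.04 0.46 F [-0.6  0.7  0.2] height 0.08320027668969006
tilt err deg 0.25
196 [183, 185, 184, 169, 141, 111, 88, 73, 76, 88, 102, 111, 113, 113, 108, 100, 86, 74, 72, 84, 110, 145, 183, 212, 223, 228, 232, 235]
197 [174, 160, 141, 117, 87, 65, 66, 85, 111, 141, 165, 176, 178, 176, 172, 159, 137, 109, 85, 69, 73, 97, 136, 176, 207, 223, 232, 235]
198 [156, 127, 96, 69, 57, 65, 91, 125, 160, 194, 215, 220, 221, 221, 218, 209, 188, 163, 135, 107, 81, 68, 89, 128, 171, 211, 229, 235]
199 [133, 92, 62, 57, 77, 102, 129, 161, 196, 220, 228, 231, 231, 230, 228, 223, 217, 206, 187, 160, 129, 94, 73, 88, 131, 186, 222, 233]
200 [115, 69, 59, 83, 115, 142, 161, 181, 207, 222, 229, 232, 232, 231, 228, 225, 224, 221, 216, 203, 177, 143, 103, 79, 101, 153, 205, 229]
201 [96, 63, 80, 115, 146, 166, 175, 185, 199, 212, 221, 229, 231, 230, 228, 226, 225, 225, 223, 220, 210, 185, 148, 105, 85, 119, 177, 221]
202 [75, 71, 105, 140, 165, 177, 180, 183, 187, 195, 211, 226, 231, 231, 229, 228, 226, 226, 226, 226, 222, 214, 187, 139, 91, 94, 148, 204]
203 [68, 
[... 1146 characters left out ...]
, 172, 213, 223, 218, 196, 163, 135, 118, 111, 109, 111, 112, 113, 113, 114, 117, 128, 149, 180, 209, 223, 224, 207, 157, 99, 80, 138]
212 [93, 147, 191, 205, 188, 158, 131, 114, 108, 107, 109, 110, 112, 112, 112, 113, 112, 114, 125, 148, 181, 207, 211, 182, 132, 85, 94, 155]
213 [85, 119, 155, 164, 147, 124, 110, 105, 104, 105, 106, 107, 109, 109, 109, 109, 109, 109, 114, 126, 148, 173, 178, 148, 102, 81, 118, 177]
214 [89, 88, 109, 119, 114, 107, 105, 103, 103, 103, 104, 105, 106, 107, 107, 107, 106, 107, 109, 115, 124, 138, 137, 112, 80, 94, 148, 204]
215 [113, 80, 85, 96, 104, 107, 107, 106, 106, 105, 106, 108, 109, 110, 110, 109, 110, 110, 112, 114, 115, 118, 112, 91, 81, 117, 175, 219]
```

```bash
cat >> h.py <<'E'
def ringc(s,g,P,c0,lo=-195,hi=15):
    from scipy.optimize import least_squares
    n=np.array([-.2505,-.0037,.9681]);R=s['tool_rot'];rr=np.hypot(*(np.indices((400,640))-np.array(c0[::-1])[:,None,None]))
    m=np.zeros((400,640),bool);m[165:212,270:365]=1;c=np.median(P[m&(g>150)&(rr>19)],0)
    pts=[]
    for a in np.radians(np.arange(lo,hi,6)):
        r=np.arange(9.5,18,.25);u=c0[0]+r*np.cos(a);v=c0[1]+r*np.sin(a)
        I=cv2.remap(g,u.astype(np.float32)[None],v.astype(np.float32)[None],cv2.INTER_LINEAR)[0];w=np.clip(150-I,0,None)
        if w.sum()>50: q=(w*r).sum()/w.sum();pts.append((c0[0]+q*np.cos(a),c0[1]+q*np.sin(a)))
    o,r=rays('wrist',pts,s);t=((c-o)@n)/(r@n);X=(o+r*t[:,None]-s['position'])@R
    f=least_squares(lambda p:np.hypot(X[:,0]-p[0],X[:,1]-p[1])-p[2],[0,0,.0105],loss='soft_l1',f_scale=.0003)
    return f.x*1000,X[:,2].mean()*1000,f.fun.std()*1000,proj('wrist',s['position']+R@[*f.x[:2],X[:,2].mean()],s)
def limb(s,dx,dy,zc,r=.003):
    "silhouette rows/cols of sphere at tool (dx,dy,zc)"
    M=cal('wrist',s)[3];C=s['position']+s['tool_rot']@[dx,dy,zc];v=C-M[:3,3];L=np.linalg.norm(v);v/=L
    e1=np.cross(v,M[:3,0]);e1/=np.linalg.norm(e1);e2=np.cross(v,e1);a=np.linspace(0,6.28,73)[:,None]
    q=proj('wrist',C+r*(np.cos(a)*e1+np.sin(a)*e2),s);return q.min(0),q.max(0)
E
python3 - <<'E'
from h import *
import pickle
s,im,d=pickle.load(open('pics/o5.pkl','rb'));g=cv2.cvtColor(im,cv2.COLOR_RGB2GRAY).astype(np.float32);P=cloud('wrist',d,s)
print(ringc(s,g,P,(318.5,208.5)))
for dx in(0,-.001,-.002,-.003): print(dx,limb(s,dx,0,.077),'green front edge top',limb(s,dx,0,.071))
print([im[v,318].tolist() for v in range(202,212)])
E
```

```text
Traceback (most recent call last):
  File "h.py", line 58, in ringc
    f=least_squares(lambda p:np.hypot(X[:,0]-p[0],X[:,1]-p[1])-p[2],[0,0,.0105],loss='soft_l1',f_scale=.0003)
ValueError: Residuals are not finite in the initial point.
```

```bash
sed -i 's/np.median(P\[m/np.nanmedian(P[m/' h.py
python3 - <<'E'
from h import *
import pickle
s,im,d=pickle.load(open('pics/o5.pkl','rb'));g=cv2.cvtColor(im,cv2.COLOR_RGB2GRAY).astype(np.float32);P=cloud('wrist',d,s)
print(ringc(s,g,P,(318.5,208.5)))
for dx in(0,-.001,-.002,-.003): print(dx,limb(s,dx,0,.077),'green front edge top',limb(s,dx,0,.071))
print([im[v,318].tolist() for v in range(202,212)])
E
```

```text
(array([-2.45328265,  0.27000672, 10.42043053]), np.float64(81.46780047265827), np.float64(0.08144624270297414), array([[318.46241607, 208.22880276]]))
0 (array([314.11689406, 202.96812576]), array([322.10850899, 210.95901566])) green front edge top (array([314.01975951, 205.3713934 ]), array([322.21297734, 213.56326013]))
-0.001 (array([314.12213021, 204.23989571]), array([322.10346774, 212.22023135])) green front edge top (array([314.02533894, 206.67192964]), array([322.20756913, 214.85242672]))
-0.002 (array([314.12739257, 205.50835556]), array([322.09839059, 213.47803205])) green front edge top (array([314.03094599, 207.96890899]), array([322.20212315, 216.13792575]))
-0.003 (array([314.13268071, 206.7734761 ]), array([322.09327805, 214.73239003])) green front edge top (array([314.03658018, 209.26230102]), array([322.19663997, 217.41972844]))
[[235, 230, 226], [234, 229, 225], [228, 222, 217], [201, 194, 187], [158, 154, 148], [122, 124, 116], [106, 110, 103], [110, 111, 108], [114, 112, 112], [114, 111, 112]]
```

Call:
move_arm(
  jaw=[1.5, 1.5, 1.5, 1.5, 1.5, 1.5],
  dp=[
    [-0.05, 0, 0.1],
    [0, 0, 0.1],
    [0, 0, 0],
    [0, 0, 0],
    [0, 0, 0],
    [0, 0, 0],
  ],
  turn=[
    [0, 0, 0],
    [0, 0, 0],
    [0, 0, 0],
    [0, 0, 0],
    [0, 0, 0],
    [0, 0, 0],
  ],
)

```text
time_s: 11.88
position: [0.5211, -0.1107, 0.1258]
tool_rot: [[-0.261, 0.932, 0.251], [0.963, 0.269, 0.003], [-0.064, 0.243, -0.968]]
ft_force: [-1.1, 0.3, -1.3]
grip_width: 0.0194
gripper_force: 49.8
```

Run:
```python
from h import *
s,im,g,P=look('o6');print(ringc(s,g,P,(318.5,208.5)))
print([int(g[v,318]) for v in range(200,212)])
```

```text
12.1333 pos [ 0.52115 -0.1107   0.12583] Fn -0.69 0.5 F [-0.  -0.6  0. ] height 0.0811659647934978
tilt err deg 0.25
(array([-1.99917024,  0.26790353, 10.45040663]), np.float64(79.44637228931585), np.float64(0.057129784361204486), array([[318.46389544, 208.48376209]]))
[232, 231, 229, 225, 217, 189, 152, 122, 108, 110, 112, 112]
```

Call:
move_arm(
  jaw=[1.5, 1.5, 1.5, 1.5, 1.5, 1.5],
  dp=[
    [0, 0, 0.1],
    [0, 0, 0.1],
    [0, 0, 0],
    [0, 0, 0],
    [0, 0, 0],
    [0, 0, 0],
  ],
  turn=[
    [0, 0, 0],
    [0, 0, 0],
    [0, 0, 0],
    [0, 0, 0],
    [0, 0, 0],
    [0, 0, 0],
  ],
)

```text
time_s: 12.68
position: [0.5217, -0.1107, 0.1239]
tool_rot: [[-0.261, 0.932, 0.251], [0.963, 0.269, 0.003], [-0.064, 0.243, -0.968]]
ft_force: [0.1, -0.1, 0.2]
grip_width: 0.0199
gripper_force: 49.8
```

Run:
```python
from h import *
s,im,g,P=look('o7');print(ringc(s,g,P,(318.5,209)))
print([int(g[v,318]) for v in range(200,212)])
```

```text
12.9333 pos [ 0.52168 -0.1107   0.12393] Fn 0.27 0.46 F [-0.2  0.5 -0.2] height 0.07919583595868343
tilt err deg 0.25
(array([-1.96996001,  0.21733408, 10.44733487]), np.float64(77.52180706516516), np.float64(0.05196642208782692), array([[318.40060459, 209.23845353]]))
[231, 230, 224, 211, 190, 169, 146, 122, 109, 110, 113, 113]
```

Call:
move_arm(
  jaw=[1.5, 1.5, 1.5, 1.5, 1.5, 1.5],
  dp=[
    [0, 0, 0.1],
    [0, 0, 0.1],
    [0, 0, 0],
    [0, 0, 0],
    [0, 0, 0],
    [0, 0, 0],
  ],
  turn=[
    [0, 0, 0],
    [0, 0, 0],
    [0, 0, 0],
    [0, 0, 0],
    [0, 0, 0],
    [0, 0, 0],
  ],
)

```text
time_s: 13.48
position: [0.5222, -0.1107, 0.122]
tool_rot: [[-0.261, 0.932, 0.251], [0.963, 0.269, 0.003], [-0.064, 0.243, -0.968]]
ft_force: [-0.1, 0.2, 0.2]
grip_width: 0.0193
gripper_force: 49.9
```

Run:
```python
from h import *
s,im,g,P=look('o8');print(ringc(s,g,P,(318.5,210)))
print([int(g[v,318]) for v in range(200,212)])
```

```text
13.7333 pos [ 0.52218 -0.11069  0.12199] Fn 1.14 0.59 F [-0.8  0.6  1.6] height 0.07719432578955913
tilt err deg 0.25
(array([-1.96019257,  0.26236645, 10.45410012]), np.float64(75.46320858980367), np.float64(0.0360125308370798), array([[318.46451212, 210.08632453]]))
[226, 232, 230, 222, 207, 195, 176, 147, 127, 117, 114, 113]
```

Call:
move_arm(
  jaw=[1.5, 1.5, 1.5, 1.5, 1.5, 1.5],
  dp=[
    [0, 0, 0.1],
    [0, 0, 0.1],
    [0, 0, 0],
    [0, 0, 0],
    [0, 0, 0],
    [0, 0, 0],
  ],
  turn=[
    [0, 0, 0],
    [0, 0, 0],
    [0, 0, 0],
    [0, 0, 0],
    [0, 0, 0],
    [0, 0, 0],
  ],
)

```text
time_s: 14.28
position: [0.5227, -0.1107, 0.12]
tool_rot: [[-0.261, 0.932, 0.251], [0.963, 0.269, 0.003], [-0.064, 0.243, -0.968]]
ft_force: [-0.1, -0.1, 1.3]
grip_width: 0.0193
gripper_force: 50.0
```

Run:
```python
from h import *
s,im,g,P=look('o9');print(ringc(s,g,P,(318.5,211)))
print([int(g[v,318]) for v in range(200,214)])
```

```text
14.5333 pos [ 0.52268 -0.11069  0.12004] Fn 2.04 0.59 F [-0.9  0.9  1.9] height 0.07518108564016883
tilt err deg 0.25
(array([-1.95267541,  0.26001756, 10.43023039]), np.float64(73.57193508000894), np.float64(0.049922284367943145), array([[318.46525429, 210.87986096]]))
[207, 228, 232, 231, 224, 208, 183, 160, 134, 119, 114, 113, 112, 109]
```

Call:
move_arm(
  jaw=[1.5, 1.5, 1.5, 1.5, 1.5, 1.5],
  dp=[
    [0, 0, 0.1],
    [0, 0, 0.1],
    [0, 0, 0.1],
    [0, 0, 0],
    [0, 0, 0],
    [0, 0, 0],
  ],
  turn=[
    [0, 0, 0],
    [0, 0, 0],
    [0, 0, 0],
    [0, 0, 0],
    [0, 0, 0],
    [0, 0, 0],
  ],
)

```text
time_s: 15.08
position: [0.5234, -0.1107, 0.1171]
tool_rot: [[-0.261, 0.932, 0.251], [0.963, 0.269, 0.003], [-0.064, 0.243, -0.968]]
ft_force: [-0.7, -0.6, 2.1]
grip_width: 0.0194
gripper_force: 50.1
```

Run:
```python
from h import *
s,im,g,P=look('o10');print(ringc(s,g,P,(318.5,212)))
s,im,g,P=look('o10');print(s['tool_rot'][:,2])
print([im[v,318].tolist() for v in range(200,216)])
cv2.imwrite('pics/w10c.png',cv2.resize(im[180:230,288:350,::-1],None,fx=10,fy=10,interpolation=cv2.INTER_CUBIC))
```

```text
15.3333 pos [ 0.52342 -0.11068  0.11715] Fn 2.54 0.41 F [-0.2  0.   1.9] height 0.07219360229566792
tilt err deg 0.25
(array([-1.79943384,  0.23146119, 10.3556421 ]), np.float64(70.45139742409691), np.float64(0.060012557636109194), array([[318.432788  , 212.03454298]]))
15.6333 pos [ 0.52344 -0.11067  0.11713] Fn 3.05 0.35 F [-0.2  0.1  2.4] height 0.07217129835515694
tilt err deg 0.25
[ 0.25135873  0.00348273 -0.96788773]
[[135, 131, 127], [202, 194, 187], [230, 224, 220], [236, 231, 226], [235, 230, 226], [231, 225, 220], [217, 210, 204], [192, 184, 178], [164, 157, 154], [135, 130, 129], [117, 114, 114], [114, 112, 112], [113, 110, 108], [114, 108, 97], [118, 106, 76], [127, 109, 58]]
```

View pics/w10c.png

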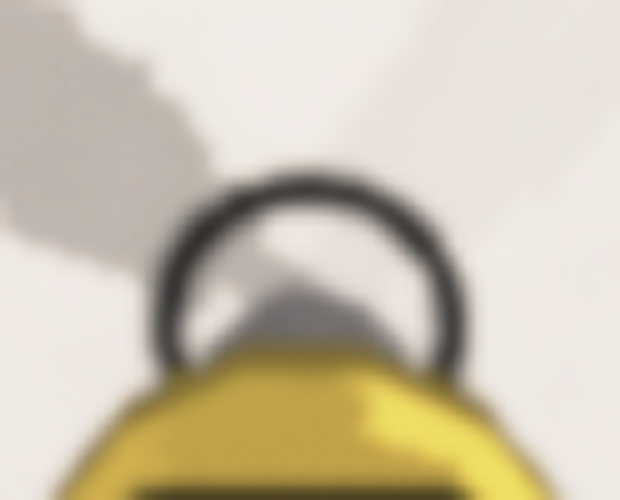

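The green band no longer shows, the rod's end rests at the centre of the ring, and the force slope matches the spring. I'll make a slight trim and then hold.

Call:
move_arm(
  jaw=[1.5, 1.5, 1.5, 1.5, 1.5, 1.5, 1.5, 1.5, 1.5, 1.5, 1.5, 1.5],
  dp=[
    [0, 0, 0.03],
    [0, 0, 0],
    [0, 0, 0],
    [0, 0, 0],
    [0, 0, 0],
    [0, 0, 0],
    [0, 0, 0],
    [0, 0, 0],
    [0, 0, 0],
    [0, 0, 0],
    [0, 0, 0],
    [0, 0, 0],
  ],
  turn=[
    [0, 0, 0],
    [0, 0, 0],
    [0, 0, 0],
    [0, 0, 0],
    [0, 0, 0],
    [0, 0, 0],
    [0, 0, 0],
    [0, 0, 0],
    [0, 0, 0],
    [0, 0, 0],
    [0, 0, 0],
    [0, 0, 0],
  ],
)

```text
time_s: 16.68
position: [0.5235, -0.1107, 0.1168]
tool_rot: [[-0.261, 0.932, 0.251], [0.963, 0.269, 0.003], [-0.064, 0.243, -0.968]]
ft_force: [1.2, 1.1, 2.8]
grip_width: 0.0196
gripper_force: 50.2
```

Run:
```python
from h import *
for i in range(3): s,im,g,P=look('o11')
print(ringc(s,g,P,(318.5,212)))
print([im[v,318].tolist() for v in range(204,214)])
```

```text
16.9333 pos [ 0.52348 -0.11067  0.11681] Fn 2.69 0.4 F [0.2 0.3 3.6] height 0.07184992452180043
tilt err deg 0.25
17.2333 pos [ 0.52349 -0.11067  0.11681] Fn 2.94 0.35 F [0.4 0.4 2.6] height 0.07185145294162452
tilt err deg 0.25
17.5333 pos [ 0.52349 -0.11067  0.11681] Fn 3.39 0.4 F [ 0.1 -0.4  3. ] height 0.07185014323976445
tilt err deg 0.25
(array([-1.87694736,  0.27408846, 10.40679872]), np.float64(70.06811547154157), np.float64(0.05520016225948765), array([[318.49197609, 212.30329945]]))
[[232, 227, 222], [229, 223, 219], [218, 212, 205], [198, 190, 184], [173, 166, 161], [140, 135, 133], [118, 116, 115], [114, 112, 112], [114, 111, 109], [114, 107, 96]]
```

Call:
move_arm(
  jaw=[1.5, 1.5, 1.5, 1.5, 1.5, 1.5, 1.5, 1.5, 1.5, 1.5, 1.5, 1.5],
  dp=[
    [0, 0, 0],
    [0, 0, 0],
    [0, 0, 0],
    [0, 0, 0],
    [0, 0, 0],
    [0, 0, 0],
    [0, 0, 0],
    [0, 0, 0],
    [0, 0, 0],
    [0, 0, 0],
    [0, 0, 0],
    [0, 0, 0],
  ],
  turn=[
    [0, 0, 0],
    [0, 0, 0],
    [0, 0, 0],
    [0, 0, 0],
    [0, 0, 0],
    [0, 0, 0],
    [0, 0, 0],
    [0, 0, 0],
    [0, 0, 0],
    [0, 0, 0],
    [0, 0, 0],
    [0, 0, 0],
  ],
)

```text
time_s: 18.58
position: [0.5235, -0.1107, 0.1168]
tool_rot: [[-0.261, 0.932, 0.251], [0.963, 0.269, 0.003], [-0.064, 0.243, -0.968]]
ft_force: [0.5, 0.9, 3.5]
grip_width: 0.0194
gripper_force: 50.2
```

Call:
move_arm(
  jaw=[1.5, 1.5, 1.5, 1.5, 1.5, 1.5, 1.5, 1.5, 1.5, 1.5, 1.5, 1.5],
  dp=[
    [0, 0, 0],
    [0, 0, 0],
    [0, 0, 0],
    [0, 0, 0],
    [0, 0, 0],
    [0, 0, 0],
    [0, 0, 0],
    [0, 0, 0],
    [0, 0, 0],
    [0, 0, 0],
    [0, 0, 0],
    [0, 0, 0],
  ],
  turn=[
    [0, 0, 0],
    [0, 0, 0],
    [0, 0, 0],
    [0, 0, 0],
    [0, 0, 0],
    [0, 0, 0],
    [0, 0, 0],
    [0, 0, 0],
    [0, 0, 0],
    [0, 0, 0],
    [0, 0, 0],
    [0, 0, 0],
  ],
)

```text
time_s: 19.58
position: [0.5235, -0.1107, 0.1168]
tool_rot: [[-0.261, 0.932, 0.251], [0.963, 0.269, 0.003], [-0.064, 0.243, -0.968]]
ft_force: [-0.1, 0.7, 3.4]
grip_width: 0.0193
gripper_force: 50.2
```

Call:
move_arm(
  jaw=[1.5, 1.5, 1.5, 1.5, 1.5, 1.5, 1.5, 1.5, 1.5, 1.5, 1.5, 1.5],
  dp=[
    [0, 0, 0],
    [0, 0, 0],
    [0, 0, 0],
    [0, 0, 0],
    [0, 0, 0],
    [0, 0, 0],
    [0, 0, 0],
    [0, 0, 0],
    [0, 0, 0],
    [0, 0, 0],
    [0, 0, 0],
    [0, 0, 0],
  ],
  turn=[
    [0, 0, 0],
    [0, 0, 0],
    [0, 0, 0],
    [0, 0, 0],
    [0, 0, 0],
    [0, 0, 0],
    [0, 0, 0],
    [0, 0, 0],
    [0, 0, 0],
    [0, 0, 0],
    [0, 0, 0],
    [0, 0, 0],
  ],
)

```text
time_s: 20.58
position: [0.5235, -0.1107, 0.1168]
tool_rot: [[-0.261, 0.932, 0.251], [0.963, 0.269, 0.003], [-0.064, 0.243, -0.968]]
ft_force: [-0.1, 0.7, 4.2]
grip_width: 0.0195
gripper_force: 50.2
```

```bash
python3 -c "
from rig import ticket
print(ticket.close_job())"
```

```text
the job is handed in; nothing more can be done
None
```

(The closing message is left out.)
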